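# Set out the practice locks for the class opposite

### The arm

A 7-joint arm with a two-finger parallel gripper is mounted at the origin on the work surface. World frame = base frame: x ahead of the robot, y to its left, z up, the work surface at z = 0. Lengths are in m, angles in rad, forces in N, time in s.
With the tool pointing down it reaches from about 0.425 to 0.8 m from the base axis. Payload 8.3 kg.
Tool frame: the origin (TCP) lies on the centre line of the jaws, within the pads' length; the fingertips stand 14 mm ahead of it and the grasp point (between the pads) lies 5 mm behind it; z points along the fingers, y is the line along which they close (so a half turn about z gives the same grasp; the last joint's range is limited). The gripper opens to 85 mm and grips with 20 to 120 N. Pads are 22 mm wide; open, the fingers measure 114 mm over their backs; the gripper's body (76 mm by 85 mm) begins 54 mm behind the grasp point. The pads swing forward as they close: fully open they stand 13 mm farther back than shut.
Start: joints at [-1.252, 0.383, 0.016, 1.37, -0.006, 1.388, -0.046], TCP at [0.233, 0.58, 0.245] pointing down, gripper open.
Joint ranges: [-2.95, 2.95], [-0.25, 2.06], [-1.52, 1.56], [0.18, 2.33], [-1.44, 4.58], [0.02, 2.06], [-3.01, 3.01]. Speed limits (rad/s): [2.39, 2.39, 3.01, 3.01, 3.14, 3.14, 3.14].

### API

Orientations are given as a rotation vector (axis times angle).
In Python, from workcell import env, camrig, job_done, read_state gives the robot as it stands (env), with the cameras (camrig), the job as plain functions and the readings as plain functions.
- The arm moves only by the shell command python3 drive.py 'ROWS' [FORCE]. ROWS is rows parted by semicolons, their numbers by spaces, 1 to 12 of them, each of 7 numbers: dx, dy, dz in m, then a rotation vector rx, ry, rz in rad, then the finger opening in m; each row is the pose to reach, as a shift and turn from the pose commanded when the command began, along the tool's axes at that moment; what a row does not reach only later rows make up. A row lasts 1/8 s, in which the tool goes at most 0.0625 m and 0.188 rad, less where a joint would pass 70% of its speed; a pose out of reach is approached as far as the arm can. The fingers move at their own pace and stop on an object; FORCE is the grip in N (left out, the last holds). Time passes only in rows, so rows that do not move let the fingers close. It prints the time, the measured TCP pose, the force, the opening and the grip force at its end.
- read_state(): the state, without advancing time (a new reading comes with each control period).
- camrig.snapshot(name): name is "scene" or "top" or "wrist"; returns the picture (384x512x3 uint8, red, green, blue); there is no depth.
- camrig.calibration(name): a dict with "fx", "fy", "cx", "cy" (pixels), "position" and "orientation" of the camera in the world; the wrist camera has in their place "tool_from_camera" (4x4, takes a point from camera to tool coordinates, whose origin is the TCP and whose axes are the flange's). Camera axes: x right, y down, z forward; pixel columns grow to the right and rows downward; lengths in m; the calibration is good to about 2 mm. The wrist camera is an equidistant fisheye: a pixel r from the principal point sees the ray r / f radians off the axis. A picture is of the moment at which its call begins: read the wrist's pose just before it. calibration takes no time and is no camera call.
- job_done(): hands the job in; it is judged then, once.
The state is a dict: "t": time; "joints": joint angles; "qvel": joint speeds; "tau": joint torques, N m; "ee_pos": TCP position; "orientation": TCP orientation; "ft_force": force on the tool from outside, world axes, zero at the start; "ft_torque": the same for the moment, N m; "grip_width": finger opening in m; "grip_force": force on a finger pad.
Only numpy, scipy, OpenCV 4.12 (cv2) and the standard library are available. Lean on these libraries where they do the work, as an engineer would, in place of code of your own. Each camera call takes 0.05 s, during which the arm holds its last target. There are 200 camera calls.

### The job

Move the four practice locks one by one from the plywood carrier to the dark display rack, in reverse order, because the class looks at the rack from the other side of the table: the lock that starts nearest the carrier's knob goes in the compartment nearest the display rack's knob (at the opposite end), and so on along the row. Stand each lock upright on the floor of its compartment, near its middle, setting it down gently without dropping it, and leave the screwdriver, drink can and steel ring where they are.

Things in the scene. Friction and masses are not known exactly. Their poses are not given: they have to be found in the camera images.
- carrier: start rack, fixed: plywood board 70 mm wide (x), 10 mm thick, side rails to z = 18 mm, brass knob (22 mm wide, top z = 32 mm) at its +y end, y = 149 mm. Origin: underside, mid-row. x away from robot, y (long axis) to robot's left, yaw within 0.2 rad. Pads at x = 0, y = 96, 32, -32, -96 mm, in a varying order. Either rack may be the nearer.
- display: target rack, fixed: dark wood board 70 mm wide (x), 10 mm thick; four square compartments 58 mm inside, pale ridges to z = 18 mm; brass knob (22 mm wide, top z = 32 mm) at its -y end, y = -149 mm. Origin: underside, mid-row. Axes as the carrier's, own yaw within 0.2 rad. Compartments at x = 0, y = 96, 32, -32, -96 mm, floor z = 10 mm, empty at start.
- cylinder: round rim cylinder of brass, standing on its flange: flange 36 mm across and 6 mm high, barrel 30 mm across up to z = 44 mm, a small steel tailpiece (3 mm in x, 8 mm in y) on top to z = 54 mm. About 200 g. Origin: foot centre, z up; starts upright in its pad, x within 3 degrees of carrier's.
- padlock: closed padlock standing on its base: brass block 22 mm in x, 42 mm in y, 42 mm high, with a steel shackle (7 mm bar, 35 mm over its legs in y) whose top is at z = 69 mm. About 220 g. Origin: foot centre, z up; starts upright in its pad, x within 3 degrees of carrier's.
- euro: steel profile cylinder (door lock insert of keyhole section) standing on end, 60 mm high: a round 17 mm barrel centred at y = +8 mm, and a 10 mm thick web (in x) reaching to y = -16.5 mm, with a brass cam in a gap of the web at mid height. Overall 17 mm in x, 33 mm in y. About 160 g. Origin: foot centre, z up; starts upright in its pad, x within 3 degrees of carrier's.
- rimlock: cabinet lock: square steel case 38 x 38 mm, 14 mm high, with a round brass barrel 18 mm across rising from its centre to z = 46 mm. About 180 g. Origin: foot centre, z up; starts upright in its pad, x within 3 degrees of carrier's.
- nest_cylinder: fixed black pad 58 x 58 mm, 12 mm high, with a 4 mm deep recess (round, 40 mm, loose fit) where the round rim cylinder stands at the start. It stays in the carrier and marks where its lock began. Origin: centre of its underside, 10 mm above the carrier's; axes as the carrier's; recess floor at z = 8 mm.
- nest_padlock: fixed black pad 58 x 58 mm, 12 mm high, with a 4 mm deep recess (26 mm in x by 46 mm in y, loose fit) where the padlock stands at the start. It stays in the carrier and marks where its lock began. Origin: centre of its underside, 10 mm above the carrier's; axes as the carrier's; recess floor at z = 8 mm.
- nest_euro: fixed black pad 58 x 58 mm, 12 mm high, with a 4 mm deep recess (21 mm in x by 37 mm in y, loose fit) where the profile cylinder stands at the start. It stays in the carrier and marks where its lock began. Origin: centre of its underside, 10 mm above the carrier's; axes as the carrier's; recess floor at z = 8 mm.
- nest_rimlock: fixed black pad 58 x 58 mm, 12 mm high, with a 4 mm deep recess (square, 42 mm, loose fit) where the cabinet lock stands at the start. It stays in the carrier and marks where its lock began. Origin: centre of its underside, 10 mm above the carrier's; axes as the carrier's; recess floor at z = 8 mm.
- screwdriver: bystander: screwdriver with a red handle lying on the table to the robot's right; leave alone. Origin: at its underside, midway along it.
- drink_can: bystander: plain metal drink can, 66 mm across, 115 mm tall, standing to the robot's left; leave alone. Origin: centre of its underside.
- steel_ring: bystander: flat steel ring, 56 mm across, 8 mm thick, lying to the robot's left; leave alone. Origin: centre of its underside.

How it is judged:
At the end, for the whole second after the job is handed in: Counted from each rack's knob, every lock stands in the display compartment of the same number as its starting place: upright within 0.08 rad, released, at rest, its origin within 15 mm of the compartment's centre in x and y and 4 mm of its floor in height; bystanders within 3 cm (((y of nest_cylinder in the frame of carrier between 0.076 and 0.116 m and y of cylinder in the frame of display between -0.111 and -0.081 m) or (y of nest_cylinder in the frame of carrier between 0.012 and 0.052 m and y of cylinder in the frame of display between -0.047 and -0.017 m) or (y of nest_cylinder in the frame of carrier between -0.052 and -0.012 m and y of cylinder in the frame of display between 0.017 and 0.047 m) or (y of nest_cylinder in the frame of carrier between -0.116 and -0.076 m and y of cylinder in the frame of display between 0.081 and 0.111 m)) and x of cylinder in the frame of display between -0.015 and 0.015 m and z of cylinder in the frame of display between 0.006 and 0.014 m and angle between each of cylinder, padlock, euro, rimlock's own z axis and vertical below 0.08 rad and linear speed of each of cylinder, padlock, euro, rimlock below 0.02 m/s and angular speed of each of cylinder, padlock, euro, rimlock below 0.2 rad/s and contact force between the fingers and cylinder below 0.05 N and ((y of nest_padlock in the frame of carrier between 0.076 and 0.116 m and y of padlock in the frame of display between -0.111 and -0.081 m) or (y of nest_padlock in the frame of carrier between 0.012 and 0.052 m and y of padlock in the frame of display between -0.047 and -0.017 m) or (y of nest_padlock in the frame of carrier between -0.052 and -0.012 m and y of padlock in the frame of display between 0.017 and 0.047 m) or (y of nest_padlock in the frame of carrier between -0.116 and -0.076 m and y of padlock in the frame of display between 0.081 and 0.111 m)) and x of padlock in the frame of display between -0.015 and 0.015 m and z of padlock in the frame of display between 0.006 and 0.014 m and contact force between the fingers and padlock below 0.05 N and ((y of nest_euro in the frame of carrier between 0.076 and 0.116 m and y of euro in the frame of display between -0.111 and -0.081 m) or (y of nest_euro in the frame of carrier between 0.012 and 0.052 m and y of euro in the frame of display between -0.047 and -0.017 m) or (y of nest_euro in the frame of carrier between -0.052 and -0.012 m and y of euro in the frame of display between 0.017 and 0.047 m) or (y of nest_euro in the frame of carrier between -0.116 and -0.076 m and y of euro in the frame of display between 0.081 and 0.111 m)) and x of euro in the frame of display between -0.015 and 0.015 m and z of euro in the frame of display between 0.006 and 0.014 m and contact force between the fingers and euro below 0.05 N and ((y of nest_rimlock in the frame of carrier between 0.076 and 0.116 m and y of rimlock in the frame of display between -0.111 and -0.081 m) or (y of nest_rimlock in the frame of carrier between 0.012 and 0.052 m and y of rimlock in the frame of display between -0.047 and -0.017 m) or (y of nest_rimlock in the frame of carrier between -0.052 and -0.012 m and y of rimlock in the frame of display between 0.017 and 0.047 m) or (y of nest_rimlock in the frame of carrier between -0.116 and -0.076 m and y of rimlock in the frame of display between 0.081 and 0.111 m)) and x of rimlock in the frame of display between -0.015 and 0.015 m and z of rimlock in the frame of display between 0.006 and 0.014 m and contact force between the fingers and rimlock below 0.05 N); the robot touches nothing.
It fails at once if the screwdriver is moved more than 3 cm from where it was (distance of screwdriver from where it was at the start of the episode above 0.03 m).
It fails at once if the drink can is moved more than 3 cm from where it was (distance of drink_can from where it was at the start of the episode above 0.03 m).
It fails at once if the steel ring is moved more than 3 cm from where it was (distance of steel_ring from where it was at the start of the episode above 0.03 m).
It fails at once if a lock is dropped: out of the fingers it moves faster than 0.6 m/s (a free fall of about 2 cm) ((linear speed of cylinder above 0.6 m/s and contact force between the fingers and cylinder below 0.05 N) or (linear speed of padlock above 0.6 m/s and contact force between the fingers and padlock below 0.05 N) or (linear speed of euro above 0.6 m/s and contact force between the fingers and euro below 0.05 N) or (linear speed of rimlock above 0.6 m/s and contact force between the fingers and rimlock below 0.05 N)).
It also fails if it takes over 88 s, if anything falls off the work surface, if the arm or the gripper's body presses on something with over 40 N, if the wrist force passes 120 N, or if a joint passes its speed limit or range.

## Working session

There is one attempt and no reset: what is moved stays moved. The work goes in short steps, Python scripts to look and compute and a shell command to move; the robot and the scene stay as the last step left them, time stands still between calls to the robot, and variables do not carry over. Pictures are saved under pics/ and viewed, at most 14 in all, crops included, and the job is handed in when it is done.

```bash
ls; mkdir -p pics
cat > h.py <<'E'
import numpy as np, cv2
from scipy.spatial.transform import Rotation as R
from workcell import env, camrig, job_done, read_state
def rot(o):
    o=np.asarray(o,float)
    return o if o.shape==(3,3) else (R.from_rotvec(o) if o.size==3 else R.from_quat(o)).as_matrix()
def snap(n,f):
    im=camrig.snapshot(n); cv2.imwrite('pics/'+f,im[:,:,::-1]); return im
def ray(n,uv,st=None):
    c=camrig.calibration(n); u,v=uv
    a=np.array([(u-c['cx'])/c['fx'],(v-c['cy'])/c['fy']])
    if n=='wrist':
        th=np.hypot(*a); d=np.array([*(a/max(th,1e-9)*np.sin(th)),np.cos(th)])
        T=np.array(c['tool_from_camera']); Rt=rot(st['orientation'])
        return np.array(st['ee_pos'])+Rt@T[:3,3], Rt@T[:3,:3]@d
    d=np.array([*a,1]); return np.array(c['position']), rot(c['orientation'])@(d/np.linalg.norm(d))
def onz(n,uv,z,st=None):
    p,d=ray(n,uv,st); return p+d*(z-p[2])/d[2]
def tri(rs):
    A=0;b=0
    for p,d in rs:
        M=np.eye(3)-np.outer(d,d); A=A+M; b=b+M@p
    x=np.linalg.solve(A,b); return x,[np.linalg.norm(np.cross(x-p,d)) for p,d in rs]
E
python3 - <<'E'
from h import *
s=read_state(); print(s)
for n in('scene','top','wrist'): print(n,camrig.calibration(n)); snap(n,n+'0.png')
E
```

```text
drive.py
pics
workcell.py
{'t': 0.0, 'joints': array([-1.25187268,  0.38426004,  0.01640057,  1.37113923, -0.0063176 ,
        1.38817758, -0.0464716 ]), 'qvel': array([-3.41606295e-04,  5.62272879e-05, -4.12013446e-04, -1.41734401e-03,
       -3.11584169e-04, -8.01397604e-04,  4.33780927e-04]), 'tau': array([-1.76760777e-04, -6.27599287e+01,  8.44256915e-01, -3.71816933e+01,
        1.66657486e-02,  1.43237165e-02, -3.90948492e-05]), 'ee_pos': array([0.23268604, 0.57957396, 0.24427215]), 'orientation': array([-5.95966453e-01, -3.08419889e+00,  2.99175543e-03]), 'ft_force': array([ 0.46683571,  0.45402326, -0.32922705]), 'ft_torque': array([-0.0091184 , -0.07808928,  0.02519743]), 'grip_force': 0.0, 'grip_width': 0.08551289077164499}
scene {'fx': 459.75382453993103, 'fy': 459.75382453993103, 'cx': 253.0209829010084, 'cy': 192.6258527728031, 'position': array([ 0.9051196 , -0.74835969,  0.89245343]), 'orientation': array([-2.29059616, -0.57802235,  0.2389674 ])}
top {'fx': 408.9136699722718, 'fy': 408.9136699722718, 'cx': 256.6310226005518, 'cy': 194.30528639112876, 'position': array([ 0.39775467, -0.00770175,  1.04203781]), 'orientation': array([-2.15082595,  2.15914465, -0.11487941])}
wrist {'fx': 297.3186396354542, 'fy': 297.3186396354542, 'cx': 256.65978022187164, 'cy': 187.38584233948782, 'tool_from_camera': array([[-7.14644247e-04, -9.56393074e-01, -2.92081798e-01,
         7.43969912e-02],
       [ 9.99999717e-01, -7.52414306e-04,  1.69808135e-05,
        -1.31894612e-03],
       [-2.36006856e-04, -2.92081703e-01,  9.56393341e-01,
        -1.27720381e-01],
       [ 0.00000000e+00,  0.00000000e+00,  0.00000000e+00,
         1.00000000e+00]])}
```

View pics/top0.png

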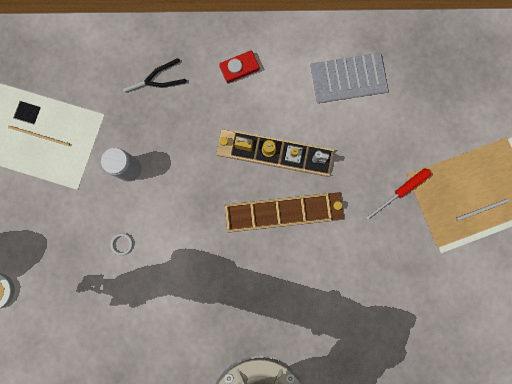

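View pics/scene0.png

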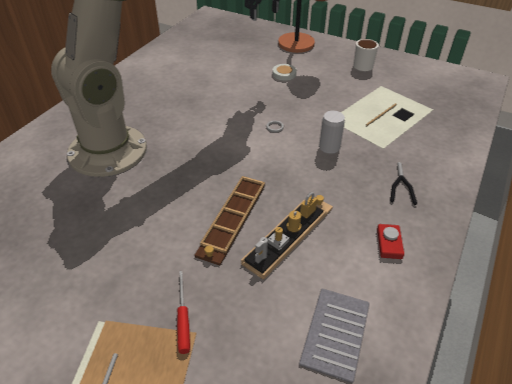

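The top view shows the carrier as the far rack. Its knob is at (226,141), and counting from the knob the locks are padlock (244,143), cylinder (269,148), rimlock (293,154) and euro (319,157). The display rack is nearer, with its knob at (338,206). The scene view shows the same order. I'll get rough positions from this, then look with the wrist camera.

Run:
```python
from h import *
for nm,uv,z in [('cknob',(226,141),.03),('pad',(244,143),.05),('cyl',(269,148),.05),('rim',(293,154),.05),('euro',(319,157),.06),('dknob',(338,206),.03),('dfar',(228,218),.018),('ring',(122,244),.0),('can',(117,162),.115),('sd',(368,217),0)]:
    print(nm,onz('top',uv,z).round(3))
print('2view cknob',tri([ray('top',(226,141)),ray('scene',(321,202))]),'dknob',tri([ray('top',(338,206)),ray('scene',(209,251))]))
s=read_state(); print(rot(s['orientation']).round(3))
```

```text
cknob [0.654 0.081 0.03 ]
pad [0.644 0.035 0.05 ]
cyl [ 0.631 -0.027  0.05 ]
rim [ 0.615 -0.086  0.05 ]
euro [ 0.605 -0.149  0.06 ]
dknob [ 0.488 -0.198  0.03 ]
dfar [0.46  0.076 0.018]
ring [0.396 0.347 0.   ]
can [0.585 0.326 0.115]
sd [ 0.462 -0.279  0.   ]
2view cknob (array([0.6601313 , 0.08389544, 0.01889522]), [np.float64(0.0033620411556394857), np.float64(0.0033620411556393105)]) dknob (array([ 0.48982064, -0.19775626,  0.0239019 ]), [np.float64(0.001749170660961565), np.float64(0.0017491706609615487)])
[[-0.928  0.373 -0.001]
 [ 0.373  0.928 -0.001]
 [-0.    -0.002 -1.   ]]
```

```bash
cat >> h.py <<'E'
def go(x,y,z,yaw=None):
    "tool-axes shift to world point; yaw = world angle of tool y axis"
    s=read_state(); M=rot(s['orientation']); d=M.T@(np.array([x,y,z])-s['ee_pos'])
    a=np.arctan2(M[1,1],M[0,1]); 
    rz=0 if yaw is None else -(yaw-a)
    print('shift',d.round(4),'rz',round((rz+np.pi)%(2*np.pi)-np.pi,4),'rows',round(np.linalg.norm(d)/.0625,1),round(abs(rz)/.188,1))
E
python3 -c "
from h import *
go(.53,.02,.30,0)"
python3 drive.py '-0.2 -0.17 -0.03 0 0 0.5 0.06;-0.485 -0.409 -0.056 0 0 1.19 0.06;-0.485 -0.409 -0.056 0 0 1.19 0.06;-0.485 -0.409 -0.056 0 0 1.19 0.06;-0.485 -0.409 -0.056 0 0 1.19 0.06;-0.485 -0.409 -0.056 0 0 1.19 0.06;-0.485 -0.409 -0.056 0 0 1.19 0.06;-0.485 -0.409 -0.056 0 0 1.19 0.06;-0.485 -0.409 -0.056 0 0 1.19 0.06;-0.485 -0.409 -0.056 0 0 1.19 0.06;-0.485 -0.409 -0.056 0 0 1.19 0.06;-0.485 -0.409 -0.056 0 0 1.19 0.06'
python3 -c "
from h import *
go(.53,.02,.30,0)"
```

```text
shift [-0.4844 -0.4087 -0.0549] rz 1.189 rows 10.2 6.3
t: 1.65
ee_pos: [0.5305, 0.0191, 0.3009]
orientation: [-2.225, -2.218, 0.001]
ft_force: [-0.4, 0.6, 0.6]
grip_width: 0.0595
grip_force: 0.0
shift [ 0.0009 -0.0005  0.0009] rz -0.003 rows 0.0 0.0
```

```bash
cat > shot.py <<'E'
import sys,pickle
from h import *
f=sys.argv[1]; s=read_state(); snap('wrist',f+'.png'); pickle.dump(s,open('pics/'+f+'.pkl','wb'))
E
python3 shot.py w1
python3 drive.py '-0.03 0.04 0 0 0 0 0.06;-0.07 0.08 0 0 0 0 0.06;-0.07 0.08 0 0 0 0 0.06;-0.07 0.08 0 0 0 0 0.06'
python3 shot.py w2; python3 -c "
import cv2,numpy as np
a=cv2.imread('pics/w1.png');b=cv2.imread('pics/w2.png')
cv2.imwrite('pics/w12.png',np.vstack([a[:,50:],b[:,50:]])[:, :]) if 0 else None"
```

```text
t: 2.2
ee_pos: [0.6102, -0.0482, 0.3007]
orientation: [-2.219, -2.222, 0.001]
ft_force: [0.3, 0.5, 0.3]
grip_width: 0.0598
grip_force: 0.0
```

View pics/w1.png

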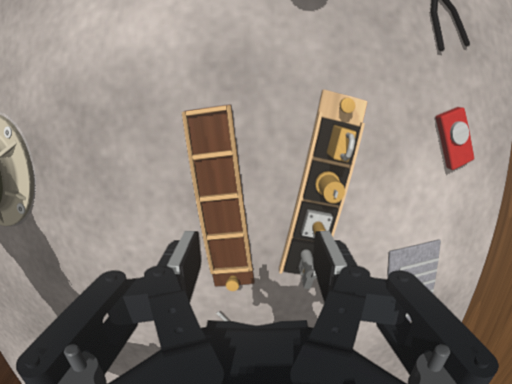

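View pics/w2.png

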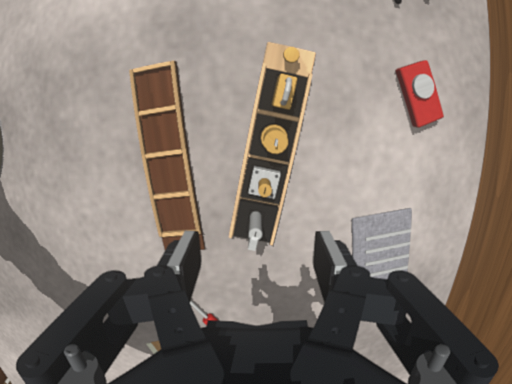

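In w1 the display rack runs from (210,108) to its knob at (232,285), and the carrier from (346,100) down to (295,270). In w2 the display runs from (155,65) to (185,245) and the carrier from its knob at (290,55) to (253,242). Every lock is visible in w2. I'll enlarge both carriers for the tops and segment the display compartments by colour.

```bash
cat > seg.py <<'E'
import pickle
from h import *
P={}
for f in('w1','w2'):
    im=cv2.imread(f'pics/{f}.png'); s=pickle.load(open(f'pics/{f}.pkl','rb'))
    h=cv2.cvtColor(im,cv2.COLOR_BGR2HSV)
    m=cv2.inRange(h,(0,90,30),(14,255,130)); m=cv2.morphologyEx(m,cv2.MORPH_OPEN,np.ones((3,3)))
    n,l,st,c=cv2.connectedComponentsWithStats(m)
    print(f); P[f]=s
    for i in range(1,n):
        if 300<st[i][4]<4000: print(c[i].round(1),st[i],onz('wrist',c[i],.014,s).round(4))
A=cv2.imread('pics/w1.png')[85:285,270:370]; B=cv2.imread('pics/w2.png')[35:255,220:320]
r=lambda a:cv2.resize(a,None,fx=4,fy=4,interpolation=cv2.INTER_CUBIC)
# w1 x from 270,y 85..; w2 x from 220; show at scale 4 in two halves each
cv2.imwrite('pics/tops.png',np.hstack([r(A[:145]),r(cv2.imread('pics/w2.png')[35:180,220:320])]))
cv2.imwrite('pics/tops2.png',np.hstack([r(cv2.imread('pics/w1.png')[185:305,270:370]),r(cv2.imread('pics/w2.png')[150:270,220:320])]))
E
python3 seg.py
```

```text
w1
[209.  132.3] [ 188  111   43   43 1534] [0.463 0.047 0.014]
[215.4 175.7] [ 194  156   43   40 1413] [ 0.4699 -0.0164  0.014 ]
[221.7 216.1] [ 201  199   41   35 1208] [ 0.4766 -0.0796  0.014 ]
[227.9 252.5] [209 237  38  31 997] [ 0.4835 -0.1427  0.014 ]
[  6.5 373. ] [  0 354  20  30 333] [-0.3558 -0.7162  0.014 ]
w2
[154.2  88.3] [ 135   67   39   43 1373] [0.4635 0.0463 0.014 ]
[160.2 131.5] [ 140  111   41   42 1374] [ 0.4701 -0.0169  0.014 ]
[167.2 173.9] [ 147  155   41   39 1267] [ 0.4767 -0.0803  0.014 ]
[175.1 213.7] [ 156  197   39   34 1102] [ 0.4838 -0.1437  0.014 ]
```

View pics/tops.png

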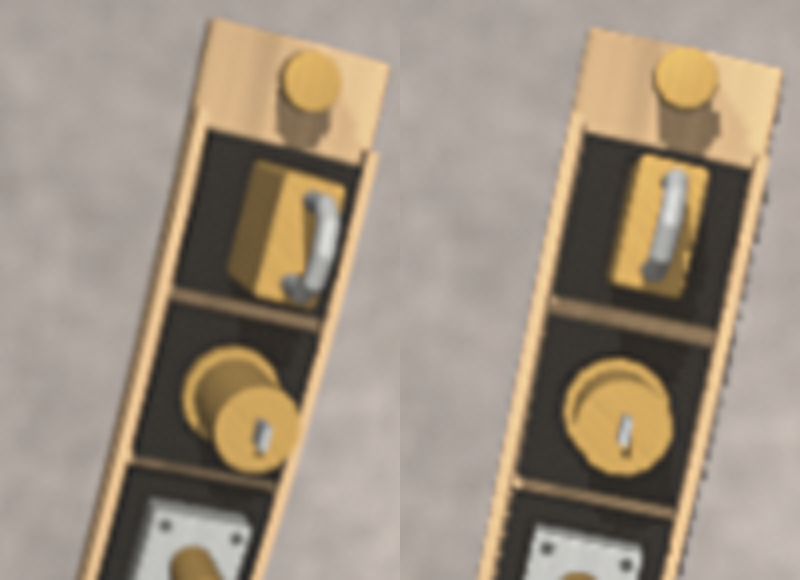

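View pics/tops2.png

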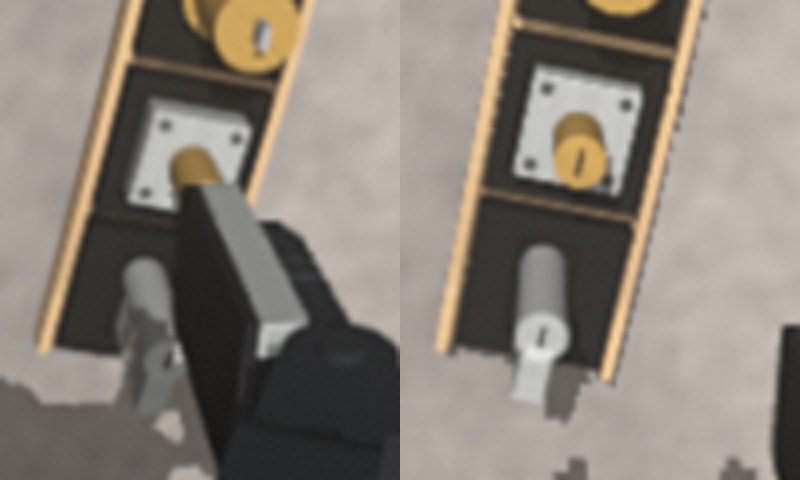

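Display compartment centres from the two views agree to within 1 mm at z = 14 mm, so the height is right. Their spacing is 63.7 mm and the rack yaw is about 0.107. In the crops, the w1 and w2 top centres are: knob (310,80)/(286,78), cylinder tailpiece (264,428)/(226,425), padlock shackle (328,242)/(268,222), rimlock plate (190,165)/(178,135). The euro top is clear in w2 only, at (143,334). I'll take a third view further along.

```bash
python3 drive.py '0.05 0 0 0 0 0 0.06;0.11 -0.03 0 0 0 0 0.06;0.11 -0.03 0 0 0 0 0.06;0.11 -0.03 0 0 0 0 0.06' >/dev/null
python3 drive.py '-0.06 0 0 0 0 0 0.06;-0.12 0 0 0 0 0 0.06;-0.18 0 0 0 0 0 0.06;-0.22 0 0 0 0 0 0.06;-0.22 0 0 0 0 0 0.06;-0.22 0 0 0 0 0 0.06'
python3 shot.py w3
python3 - <<'E'
import pickle
from h import *
S={f:pickle.load(open(f'pics/{f}.pkl','rb')) for f in('w1','w2')}
q=lambda x,y,ox,oy:(ox+(x+.5)/4-.5,oy+(y+.5)/4-.5)
a=dict(cknob=((310,80),(286,78)),shackle=((328,242),(268,222)),block=((303,238),(262,226)),tail=((264,428),(226,425)))
b=dict(plate=((190,165),(178,135)))
for d,o1,o2 in((a,85,35),(b,185,150)):
    for k,(u,v) in d.items():
        x,e=tri([ray('wrist',q(*u,270,o1),S['w1']),ray('wrist',q(*v,220,o2),S['w2'])]); print(k,x.round(4),np.round(e[0],4))
print('rim',onz('wrist',q(180,160,220,150),.064,S['w2']),'euro',onz('wrist',q(143,334,220,150),.078,S['w2']))
a=cv2.imread('pics/w3.png'); cv2.imwrite('pics/w3c.png',cv2.resize(a[0:190,180:400],None,fx=3,fy=3,interpolation=cv2.INTER_CUBIC))
E
```

```text
t: 3.5
ee_pos: [0.5802, -0.1606, 0.3014]
orientation: [-2.224, -2.219, -0.001]
ft_force: [-0.0, 0.8, -0.4]
grip_width: 0.06
grip_force: 0.0
cknob [0.6554 0.0881 0.0239] 0.0
shackle [0.6454 0.0379 0.0789] 0.0018
block [0.645  0.0364 0.0558] 0.0006
tail [ 0.6338 -0.0256  0.0637] 0.0004
plate [ 0.6201 -0.091   0.0274] 0.0002
rim [ 0.6197534  -0.08892203  0.064     ] euro [ 0.60789735 -0.1439775   0.078     ]
```

View pics/w3c.png

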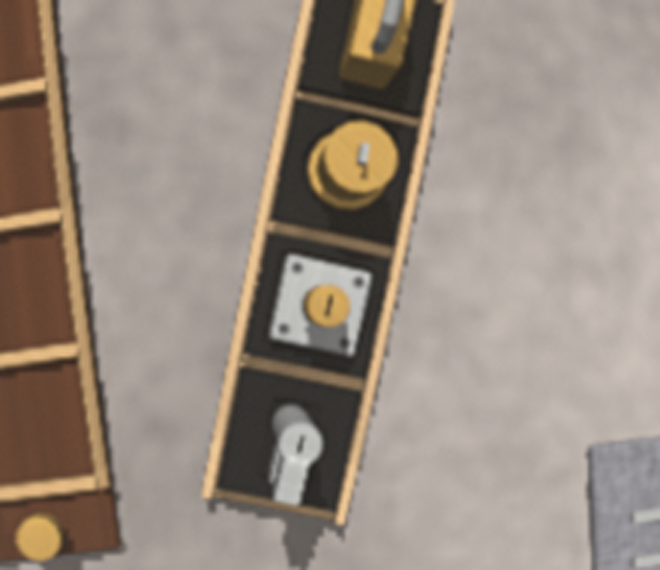

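w3 crop (3x, offset 180,0): tailpiece at (363,160), rimlock top (328,305), euro barrel top (300,442), display knob (39,538).

Run:
```python
import pickle
from h import *
S={f:pickle.load(open(f'pics/{f}.pkl','rb')) for f in('w1','w2','w3')}
q=lambda x,y,ox,oy,k=4:(ox+(x+.5)/k-.5,oy+(y+.5)/k-.5)
W=lambda f,uv:ray('wrist',uv,S[f])
tail=[W('w1',q(264,428,270,85)),W('w2',q(226,425,220,35)),W('w3',q(363,150,180,0,3))]
rim=[W('w2',q(180,160,220,150)),W('w3',q(328,305,180,0,3))]
euro=[W('w2',q(143,334,220,150)),W('w3',q(300,442,180,0,3))]
plate=[W('w1',q(190,165,270,185)),W('w2',q(178,135,220,150)),W('w3',q(320,306,180,0,3))]
for n,r in dict(tail=tail,rim=rim,euro=euro,plate=plate).items():
    x,e=tri(r); print(n,x.round(4),np.round(e,4))
for n,a,b in(('d+96',(209,132.3),(154.2,88.3)),('d+32',(215.4,175.7),(160.2,131.5)),('d-32',(221.7,216.1),(167.2,173.9)),('d-96',(227.9,252.5),(175.1,213.7))):
    x,e=tri([W('w1',a),W('w2',b)]); print(n,x.round(4),np.round(e,4))
print('euro z.078 w3',onz('wrist',q(300,442,180,0,3),.078,S['w3']),'rim',onz('wrist',q(328,305,180,0,3),.064,S['w3']),'tail',onz('wrist',q(363,150,180,0,3),.072,S['w3']))
# carrier axis line through pts
```

```text
tail [ 0.6334 -0.0251  0.0657] [0.0004 0.0006 0.0002]
rim [ 0.6197 -0.0895  0.062 ] [0.0001 0.0001]
euro [ 0.6077 -0.1443  0.0773] [0.0002 0.0002]
plate [ 0.6198 -0.0903  0.0291] [0.0002 0.0004 0.0002]
d+96 [0.4623 0.0465 0.0104] [0.0001 0.0001]
d+32 [ 0.4695 -0.0171  0.0116] [0.0001 0.0001]
d-32 [ 0.4761 -0.0808  0.0115] [0.0002 0.0002]
d-96 [ 0.4829 -0.1447  0.0109] [0.0002 0.0002]
euro z.078 w3 [ 0.60738621 -0.14408386  0.078     ] rim [ 0.61936757 -0.0894653   0.064     ] tail [ 0.63231064 -0.02602209  0.072     ]
```

Tops measure 62 to 77 mm with residuals under 1 mm. Heights and spacings match racks standing on the table, and the carrier yaw is about -0.203. Padlock first.

```bash
python3 -c "
from h import *
go(.6455,.0372,.13,-.203)"
```

```text
shift [0.1967 0.0649 0.1715] rz 0.2027 rows 4.3 1.1
```

```bash
python3 drive.py '0.06 0.02 0.05 0 0 0.1 0.05;0.11 0.037 0.095 0 0 0.2 0.05;0.16 0.053 0.14 0 0 0.203 0.05;0.197 0.065 0.172 0 0 0.203 0.05;0.197 0.065 0.172 0 0 0.203 0.05;0.197 0.065 0.172 0 0 0.203 0.05' 60
python3 -c "
from h import *
go(.6455,.0372,.046,-.203)"
```

```text
t: 4.3
ee_pos: [0.645, 0.0389, 0.1283]
orientation: [-2.431, -1.988, 0.003]
ft_force: [0.4, -1.2, 0.3]
grip_width: 0.0503
grip_force: 0.0
shift [-0.0016  0.001   0.0823] rz 0.0029 rows 1.3 0.0
```

```bash
python3 drive.py '-0.0015 0.001 0.04 0 0 0 0.05;-0.0015 0.001 0.065 0 0 0 0.05;-0.0015 0.001 0.082 0 0 0 0.05;-0.0015 0.001 0.082 0 0 0 0.05;-0.0015 0.001 0.082 0 0 0 0.035;-0.0015 0.001 0.082 0 0 0 0.0;-0.0015 0.001 0.082 0 0 0 0.0;-0.0015 0.001 0.082 0 0 0 0.0' 60; python3 shot.py w4
```

```text
t: 5.3
ee_pos: [0.6468, 0.0349, 0.0489]
orientation: [2.435, 1.983, 0.002]
ft_force: [-3.2, 0.3, 5.2]
grip_width: 0.021
grip_force: 59.2
```

View pics/w4.png

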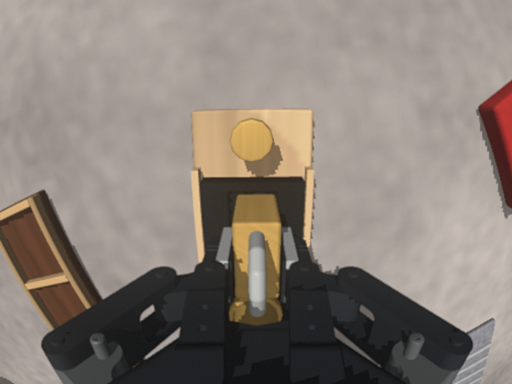

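w4 shows the padlock held centrally between the pads, around (257,270), at width 21 mm. Lift.

```bash
python3 drive.py '0 0 -0.02 0 0 0 0;0 0 -0.055 0 0 0 0;0 0 -0.09 0 0 0 0;0 0 -0.09 0 0 0 0;0 0 -0.09 0 0 0 0'
python3 -c "
from h import *
go(.4834,-.1438,.135,.107)"
```

```text
t: 5.98
ee_pos: [0.6461, 0.0351, 0.1376]
orientation: [-2.436, -1.984, -0.001]
ft_force: [0.5, -0.4, -1.7]
grip_width: 0.0207
grip_force: 59.0
shift [-0.2081 -0.1231  0.0026] rz -0.3109 rows 3.9 1.7
```

```bash
python3 drive.py '-0.055 -0.03 0 0 0 -0.1 0;-0.105 -0.06 0 0 0 -0.2 0;-0.155 -0.09 0 0 0 -0.311 0;-0.19 -0.115 0 0 0 -0.311 0;-0.208 -0.124 0 0 0 -0.311 0;-0.208 -0.124 0 0 0 -0.311 0;-0.208 -0.124 0.04 0 0 -0.311 0;-0.208 -0.124 0.07 0 0 -0.311 0;-0.208 -0.124 0.085 0 0 -0.311 0;-0.208 -0.124 0.085 0 0 -0.311 0;-0.208 -0.124 0.085 0 0 -0.311 0'
python3 shot.py w5; python3 -c "
from h import *
go(.4834,-.1445,.041,.107)"
```

```text
t: 7.35
ee_pos: [0.4837, -0.1436, 0.0532]
orientation: [2.098, 2.337, 0.001]
ft_force: [0.2, 0.3, -2.6]
grip_width: 0.0209
grip_force: 59.3
shift [-0.0008 -0.0004  0.0124] rz 0.0003 rows 0.2 0.0
```

View pics/w5.png

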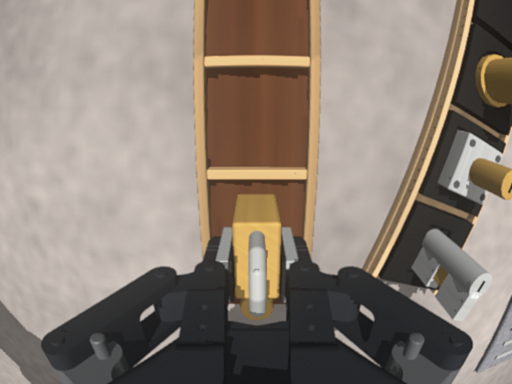

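w5 shows the padlock centred over the last compartment, with the rack axis at column 257. Lower it the last 12 mm.

```bash
python3 drive.py '0 0 0.005 0 0 0 0;0 0 0.009 0 0 0 0;0 0 0.011 0 0 0 0;0 0 0.0125 0 0 0 0;0 0 0.0125 0 0 0 0'
```

```text
t: 8.02
ee_pos: [0.4826, -0.1436, 0.0408]
orientation: [-2.099, -2.336, -0.001]
ft_force: [-7.6, 2.3, 15.3]
grip_width: 0.0208
grip_force: 61.5
```

```bash
python3 drive.py '0 0 -0.0015 0 0 0 0;0 0 -0.0015 0 0 0 0.028;0 0 -0.0015 0 0 0 0.034;0 0 -0.004 0 0 0 0.04;0 0 -0.004 0 0 0 0.04'
python3 shot.py w6; python3 drive.py '0 0 -0.03 0 0 0 0.045;0 0 -0.08 0 0 0 0.05;0 0 -0.09 0 0 0 0.05;0 0 -0.09 0 0 0 0.05'
python3 -c "
from h import *
go(.6327,-.0257,.13,-.203)"
```

```text
t: 8.65
ee_pos: [0.4828, -0.1437, 0.044]
orientation: [2.099, 2.337, 0.0]
ft_force: [-0.3, 0.6, 0.1]
grip_width: 0.0401
grip_force: 0.0
t: 9.2
ee_pos: [0.483, -0.1434, 0.1341]
orientation: [2.099, 2.337, 0.002]
ft_force: [0.2, 0.3, 0.2]
grip_width: 0.0499
grip_force: 0.0
shift [0.101  0.1614 0.0043] rz 0.3104 rows 3.0 1.7
```

View pics/w6.png

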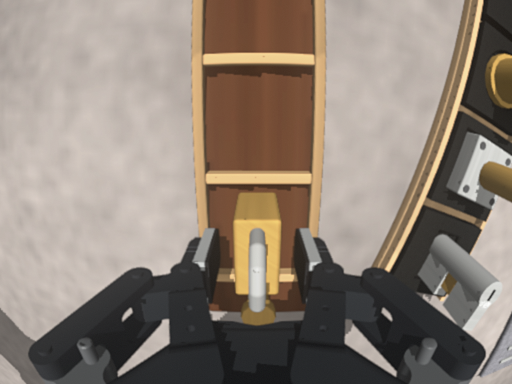

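w6 shows the padlock released, upright and centred in its compartment. Next, the cylinder.

```bash
python3 drive.py '0.03 0.05 0 0 0 0.1 0.06;0.06 0.1 0 0 0 0.2 0.06;0.09 0.145 0.002 0 0 0.311 0.06;0.101 0.161 0.003 0 0 0.311 0.06;0.101 0.161 0.003 0 0 0.311 0.06;0.101 0.161 0.003 0 0 0.311 0.06' > /dev/null
python3 -c "
from h import *
go(.6327,-.0257,.053,-.203)"
```

```text
shift [0.0023 0.0018 0.0766] rz -0.0026 rows 1.2 0.0
```

```bash
python3 drive.py '0.0015 0.001 0.04 0 0 0 0.055;0.0015 0.001 0.065 0 0 0 0.055;0.0015 0.001 0.077 0 0 0 0.05;0.0015 0.001 0.077 0 0 0 0.045;0.0015 0.001 0.077 0 0 0 0.038;0.0015 0.001 0.077 0 0 0 0.0;0.0015 0.001 0.077 0 0 0 0.0;0.0015 0.001 0.077 0 0 0 0.0' 60; python3 drive.py '0 0 -0.02 0 0 0 0;0 0 -0.055 0 0 0 0;0 0 -0.085 0 0 0 0;0 0 -0.085 0 0 0 0;0 0 -0.085 0 0 0 0'; python3 -c "
from h import *
go(.4764,-.0804,.135,.107)"
```

```text
t: 10.95
ee_pos: [0.6342, -0.025, 0.0554]
orientation: [2.435, 1.983, 0.003]
ft_force: [-1.6, -0.6, 6.6]
grip_width: 0.0278
grip_force: 59.3
t: 11.58
ee_pos: [0.6329, -0.0245, 0.1385]
orientation: [-2.435, -1.984, 0.0]
ft_force: [-0.7, -0.1, -2.3]
grip_width: 0.028
grip_force: 59.4
shift [-0.0864 -0.1419  0.0036] rz -0.3108 rows 2.7 1.7
```

```bash
python3 drive.py '-0.03 -0.05 0 0 0 -0.1 0;-0.06 -0.1 0 0 0 -0.2 0;-0.08 -0.132 0 0 0 -0.311 0;-0.086 -0.142 0 0 0 -0.311 0;-0.086 -0.142 0 0 0 -0.311 0;-0.086 -0.142 0 0 0 -0.311 0;-0.086 -0.142 0.04 0 0 -0.311 0;-0.086 -0.142 0.068 0 0 -0.311 0;-0.086 -0.142 0.078 0 0 -0.311 0;-0.086 -0.142 0.078 0 0 -0.311 0;-0.086 -0.142 0.078 0 0 -0.311 0'
python3 -c "
from h import *
go(.4764,-.0804,.0475,.107)"
```

```text
t: 12.95
ee_pos: [0.4778, -0.0803, 0.0618]
orientation: [2.098, 2.336, 0.001]
ft_force: [-1.2, -0.2, -1.2]
grip_width: 0.028
grip_force: 59.8
shift [ 0.     -0.0014  0.0143] rz 0.0001 rows 0.2 0.0
```

```bash
python3 drive.py '0 -0.001 0.006 0 0 0 0;0 -0.001 0.01 0 0 0 0;0 -0.001 0.012 0 0 0 0;0 -0.001 0.0135 0 0 0 0;0 -0.001 0.0135 0 0 0 0'
```

```text
t: 13.58
ee_pos: [0.4758, -0.0803, 0.0474]
orientation: [-2.099, -2.337, -0.0]
ft_force: [-2.3, -0.2, 1.8]
grip_width: 0.0279
grip_force: 60.1
```

```bash
python3 drive.py '0 0 0.0005 0 0 0 0;0 0 0.0005 0 0 0 0.034;0 0 0 0 0 0 0.04;0 0 -0.003 0 0 0 0.045;0 0 -0.003 0 0 0 0.048'
python3 shot.py w7; python3 drive.py '0 0 -0.03 0 0 0 0.05;0 0 -0.08 0 0 0 0.05;0 0 -0.085 0 0 0 0.05;0 0 -0.085 0 0 0 0.05'
python3 -c "
from h import *
go(.6196,-.0897,.13,-.203)"
```

```text
t: 14.2
ee_pos: [0.476, -0.0803, 0.0506]
orientation: [2.099, 2.337, 0.001]
ft_force: [-0.1, 0.6, 0.0]
grip_width: 0.0478
grip_force: 0.0
t: 14.75
ee_pos: [0.4759, -0.0801, 0.1353]
orientation: [2.099, 2.337, 0.001]
ft_force: [-0.4, 0.1, -0.5]
grip_width: 0.0499
grip_force: 0.0
shift [-0.025   0.1419  0.0054] rz 0.3103 rows 2.3 1.7
```

View pics/w7.png

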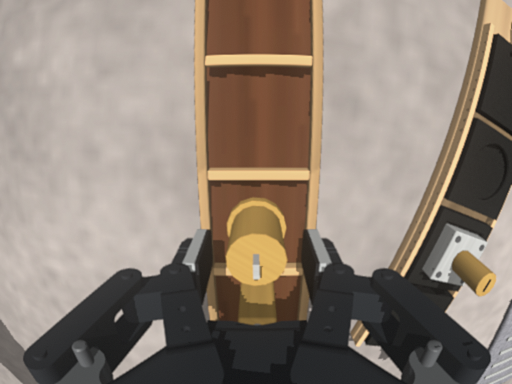

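w7 shows the cylinder standing, released and centred. The rimlock has a low case, so I'll check the fingertip height from the pad corners seen in w4, (231,228)/(283,228), and w7, (210,229)/(304,231).

```bash
python3 - <<'E'
from h import *
c=dict(ee_pos=np.zeros(3),orientation=np.eye(3))
for hw,uvs in((.0110,((231,228),(283,228))),(.024,((210,229),(304,231)))):
    for uv in uvs:
        p,d=ray('wrist',uv,c); t=(np.sign(d[1])*hw-p[1])/d[1]; print(hw,(p+d*t).round(4))
E
python3 drive.py '-0.01 0.05 0 0 0 0.1 0.045;-0.02 0.1 0 0 0 0.2 0.045;-0.025 0.142 0.003 0 0 0.311 0.045;-0.025 0.142 0.004 0 0 0.311 0.045;-0.025 0.142 0.004 0 0 0.311 0.045;-0.025 0.142 0.004 0 0 0.311 0.045' > /dev/null
python3 -c "
from h import *
go(.6196,-.0897,.055,-.203)"
```

```text
0.011 [ 0.0225 -0.011  -0.0179]
0.011 [ 0.0184  0.011  -0.0091]
0.024 [ 0.0104 -0.024   0.0068]
0.024 [0.0073 0.024  0.011 ]
shift [0.0007 0.001  0.076 ] rz -0.0014 rows 1.2 0.0
```

Fingertips are about 10 mm ahead of the TCP at this opening, consistent with 14 mm when shut. A TCP height of about 51 mm clears the 32 mm case.

```bash
python3 drive.py '0.0005 0 0.04 0 0 0 0.045;0.0005 0 0.068 0 0 0 0.045;0.0005 0 0.081 0 0 0 0.04;0.0005 0 0.081 0 0 0 0.035;0.0005 0 0.081 0 0 0 0.026;0.0005 0 0.081 0 0 0 0.0;0.0005 0 0.081 0 0 0 0.0;0.0005 0 0.081 0 0 0 0.0' 60; python3 drive.py '0 0 -0.02 0 0 0 0;0 0 -0.055 0 0 0 0;0 0 -0.085 0 0 0 0;0 0 -0.085 0 0 0 0;0 0 -0.085 0 0 0 0'; python3 -c "
from h import *
go(.4698,-.0168,.135,.107)"
```

```text
t: 16.5
ee_pos: [0.6207, -0.0897, 0.0519]
orientation: [2.435, 1.983, 0.003]
ft_force: [-0.8, 0.4, 6.9]
grip_width: 0.0162
grip_force: 58.5
t: 17.12
ee_pos: [0.6193, -0.0892, 0.135]
orientation: [-2.435, -1.984, 0.0]
ft_force: [-0.4, 0.8, -2.2]
grip_width: 0.0163
grip_force: 58.7
shift [ 4.060e-02 -1.611e-01  1.000e-04] rz -0.3108 rows 2.7 1.7
```

```bash
python3 drive.py '0.015 -0.055 0 0 0 -0.1 0;0.03 -0.11 0 0 0 -0.2 0;0.04 -0.15 0 0 0 -0.311 0;0.04 -0.161 0 0 0 -0.311 0;0.04 -0.161 0 0 0 -0.311 0;0.04 -0.161 0 0 0 -0.311 0;0.04 -0.161 0.04 0 0 -0.311 0;0.04 -0.161 0.068 0 0 -0.311 0;0.04 -0.161 0.078 0 0 -0.311 0;0.04 -0.161 0.078 0 0 -0.311 0;0.04 -0.161 0.078 0 0 -0.311 0'
python3 -c "
from h import *
go(.4698,-.0168,.044,.107)"
```

```text
t: 18.5
ee_pos: [0.4712, -0.0179, 0.0583]
orientation: [2.099, 2.336, 0.002]
ft_force: [0.8, 0.0, -1.5]
grip_width: 0.0158
grip_force: 59.0
shift [ 0.0013 -0.0013  0.0143] rz -0.0005 rows 0.2 0.0
```

```bash
python3 drive.py '0.001 -0.001 0.006 0 0 0 0;0.001 -0.001 0.01 0 0 0 0;0.001 -0.001 0.012 0 0 0 0;0.001 -0.001 0.0138 0 0 0 0;0.001 -0.001 0.0138 0 0 0 0'
```

```text
t: 19.12
ee_pos: [0.469, -0.0168, 0.0439]
orientation: [-2.099, -2.337, -0.0]
ft_force: [-2.4, -0.2, 5.9]
grip_width: 0.0159
grip_force: 59.9
```

```bash
python3 drive.py '0 0 0 0 0 0 0;0 0 0 0 0 0 0.022;0 0 -0.001 0 0 0 0.03;0 0 -0.004 0 0 0 0.038;0 0 -0.004 0 0 0 0.04'
python3 shot.py w8; python3 drive.py '0 0 -0.03 0 0 0 0.045;0 0 -0.08 0 0 0 0.045;0 0 -0.09 0 0 0 0.045;0 0 -0.09 0 0 0 0.045'
python3 -c "
from h import *
go(.6076,-.1442,.13,-.203)"
```

```text
t: 19.75
ee_pos: [0.4693, -0.0168, 0.0478]
orientation: [2.099, 2.337, 0.001]
ft_force: [0.7, 0.5, -0.2]
grip_width: 0.0397
grip_force: 0.0
t: 20.3
ee_pos: [0.4694, -0.0165, 0.1378]
orientation: [2.099, 2.337, 0.002]
ft_force: [0.1, -0.2, 0.3]
grip_width: 0.0449
grip_force: 0.0
shift [-0.1418  0.1237  0.0079] rz 0.3104 rows 3.0 1.7
```

View pics/w8.png

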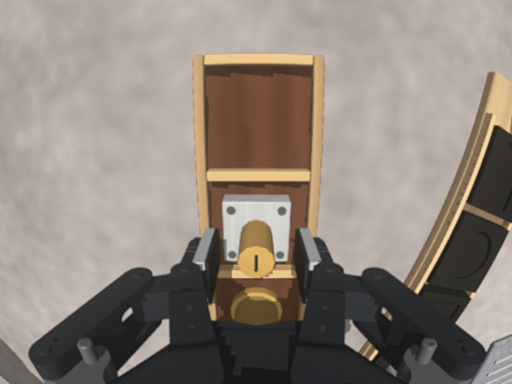

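w8 shows the rimlock standing square and released. Next, the euro.

```bash
python3 drive.py '-0.04 0.035 0 0 0 0.1 0.045;-0.085 0.075 0 0 0 0.2 0.045;-0.125 0.11 0.003 0 0 0.311 0.045;-0.142 0.124 0.006 0 0 0.311 0.045;-0.142 0.124 0.006 0 0 0.311 0.045;-0.142 0.124 0.006 0 0 0.311 0.045' > /dev/null
python3 -c "
from h import *
go(.6076,-.1442,.05,-.203)"
```

```text
shift [0.     0.0013 0.0801] rz -0.0008 rows 1.3 0.0
```

```bash
python3 drive.py '0 0.001 0.04 0 0 0 0.045;0 0.001 0.065 0 0 0 0.045;0 0.001 0.077 0 0 0 0.04;0 0.001 0.077 0 0 0 0.035;0 0.001 0.077 0 0 0 0.026;0 0.001 0.077 0 0 0 0.0;0 0.001 0.077 0 0 0 0.0;0 0.001 0.077 0 0 0 0.0' 60; python3 drive.py '0 0 -0.02 0 0 0 0;0 0 -0.055 0 0 0 0;0 0 -0.085 0 0 0 0;0 0 -0.085 0 0 0 0;0 0 -0.085 0 0 0 0'; python3 shot.py w9; python3 -c "
from h import *
# TCP sits on barrel: 8 mm along display +y from compartment centre
a=.107; go(.4630-.008*np.sin(a),.0467+.008*np.cos(a),.135,a)"
```

```text
t: 22.05
ee_pos: [0.6093, -0.145, 0.0559]
orientation: [2.435, 1.983, 0.003]
ft_force: [-1.7, 1.5, 7.3]
grip_width: 0.0154
grip_force: 58.6
t: 22.68
ee_pos: [0.6081, -0.1447, 0.1391]
orientation: [-2.435, -1.983, 0.0]
ft_force: [0.4, 0.7, -3.2]
grip_width: 0.0156
grip_force: 58.6
shift [ 0.1656 -0.183   0.0039] rz -0.3109 rows 3.9 1.7
```

View pics/w9.png

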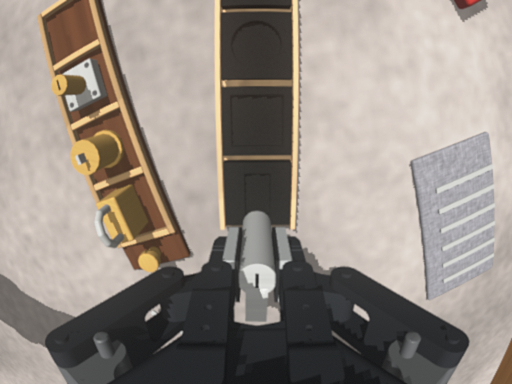

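w9 shows the euro held upright at (257,255) and the other three locks standing in the display.

```bash
python3 drive.py '0.04 -0.045 0 0 0 -0.1 0;0.08 -0.09 0 0 0 -0.2 0;0.12 -0.135 0 0 0 -0.311 0;0.15 -0.17 0 0 0 -0.311 0;0.165 -0.183 0 0 0 -0.311 0;0.165 -0.183 0 0 0 -0.311 0;0.165 -0.183 0.04 0 0 -0.311 0;0.165 -0.183 0.068 0 0 -0.311 0;0.165 -0.183 0.078 0 0 -0.311 0;0.165 -0.183 0.078 0 0 -0.311 0;0.165 -0.183 0.078 0 0 -0.311 0'
python3 -c "
from h import *
a=.107; go(.4630-.008*np.sin(a),.0467+.008*np.cos(a),.048,a)"
```

```text
t: 24.1
ee_pos: [0.4636, 0.0534, 0.0624]
orientation: [2.099, 2.336, 0.002]
ft_force: [0.7, 0.0, -1.5]
grip_width: 0.0158
grip_force: 58.9
shift [ 0.0014 -0.0013  0.0144] rz -0.0005 rows 0.2 0.0
```

```bash
python3 drive.py '0.001 -0.001 0.006 0 0 0 0;0.001 -0.001 0.01 0 0 0 0;0.001 -0.001 0.012 0 0 0 0;0.001 -0.001 0.0138 0 0 0 0;0.001 -0.001 0.0138 0 0 0 0'
```

```text
t: 24.72
ee_pos: [0.4617, 0.0547, 0.0478]
orientation: [-2.099, -2.337, -0.0]
ft_force: [0.5, 0.8, 1.9]
grip_width: 0.0155
grip_force: 59.3
```

```bash
python3 drive.py '0 0 0.0006 0 0 0 0;0 0 0.0006 0 0 0 0.02;0 0 0 0 0 0 0.026;0 0 -0.003 0 0 0 0.034;0 0 -0.003 0 0 0 0.04'
python3 drive.py '0 0 -0.03 0 0 0 0.045;0 0 -0.08 0 0 0 0.045;0 0 -0.13 0 0 0 0.045;0.06 0 -0.18 0 0 0 0.045;0.12 0 -0.2 0 0 0 0.045;0.12 0 -0.2 0 0 0 0.045;0.12 0 -0.2 0 0 0 0.045'
python3 shot.py w10
```

```text
t: 25.35
ee_pos: [0.4618, 0.0546, 0.0509]
orientation: [2.099, 2.337, 0.001]
ft_force: [-0.2, -1.1, 0.3]
grip_width: 0.0398
grip_force: 0.0
t: 26.22
ee_pos: [0.4487, 0.1747, 0.2506]
orientation: [2.097, 2.339, -0.0]
ft_force: [-0.5, -0.7, -1.4]
grip_width: 0.045
grip_force: 0.0
```

View pics/w10.png

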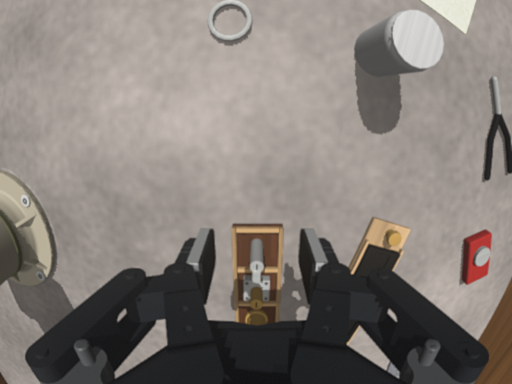

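The w10 view shows the euro standing in its compartment at (257,260). The other locks line up behind it, the ring and can are undisturbed, and the arm is clear. I'll hand in.

```bash
python3 drive.py '0 0 0 0 0 0 0.045;0 0 0 0 0 0 0.045' | head -2; python3 -c "
from workcell import env, camrig, job_done, read_state
print(job_done())"
```

```text
t: 26.52
ee_pos: [0.4489, 0.1724, 0.2502]
the job is handed in; nothing more can be done
None
```

I moved all four locks to the display rack in reverse order, counting from its knob padlock, cylinder, rimlock, euro, each standing upright and released; the job was handed in at about 26.5 s of the 88 s and no verdict was printed.

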